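# Lock the open board clamp with the T-handled square key

### The arm

A 6-joint arm with a two-finger parallel gripper is mounted at the origin on the work surface. World frame = base frame: x ahead of the robot, y to its left, z up, the work surface at z = 0. Lengths are in m, angles in rad, forces in N, time in s.
With the tool pointing down it reaches from about 0.35 to 0.85 m from the base axis. Payload 8.1 kg.
Tool frame: the origin (TCP) lies at the very end of the fingers, on their centre line; the grasp point (between the pads) lies 19 mm behind it; z points along the fingers, y is the line along which they close (so a half turn about z gives the same grasp; the last joint's range is limited). The gripper opens to 93 mm and grips with 3 to 60 N. Pads are 15 mm wide; open, the fingers measure 128 mm over their backs; the gripper's body (75 mm by 188 mm) begins 65 mm behind the grasp point.
Start: joints at [-1.2, 0.13, 1.488, -0, 1.523, -0.085], TCP at [0.264, -0.539, 0.219] pointing down, gripper open.
Joint ranges: [-2.96, 2.96], [-0.89, 2.26], [0.02, 2.5], [-1.34, 4.48], [0, 2.73], [-2.66, 2.66]. Speed limits (rad/s): [2.39, 2.39, 2.79, 3.14, 3.14, 3.14].

### API

Orientations are given as a rotation vector (axis times angle).
In Python, from plant import robot, imaging gives the robot as it stands.
- The arm moves only by the tool jog_arm, never from a script. Its argument "rows" is a list of rows, each a list of 2 entries, a list of its own where there are three numbers: the shift along the tool's x, y, z each as a share of 0.2 m, from -1 to 1, then the turn, a rotation vector about the tool's x, y, z each as a share of pi/2 rad, from -1 to 1. A call has 1 to 5 rows; each row is the pose to reach, as a shift and turn from the pose commanded when the call began, along the tool's axes at that moment; what a row does not reach only later rows make up. A row lasts 1/10 s, in which the tool goes at most 50 mm and 8.59 degrees, less where a joint would pass 70% of its speed; a pose out of reach is approached as far as the arm can. A call with a number of a shift or a turn outside -1 to 1 is refused whole. A call with a gripper value outside its range is refused whole. "hand" is the closure, from -1 (fully open) to 1 (shut), set as the call begins (left out, the last holds). The fingers move at their own pace and stop on an object; "squeeze" is the grip in N (left out, the last holds). Time passes only in rows, so rows that repeat a pose let the fingers close. It gives the time, the measured TCP pose, the force, the opening and the grip force at its end, in the units of the state.
- robot.read_state(): the state, without advancing time (a new reading comes with each control period).
- imaging.read_camera(name): name is "side" or "top" or "wrist"; returns a dict with "frame" (420x560x3 uint8, red, green, blue), "vertical_fov" (degrees; the focal length in pixels is half the picture's height over the tangent of half this angle, whatever the lens; pixels are square), "cx", "cy" (the principal point, pixels), "R" (3x3) and "t" (3): a world point X has camera coordinates R X + t. Camera axes: x right, y down, z forward; pixel columns grow to the right and rows downward; lengths in m; the calibration is good to about 2 mm. A picture is of the moment at which its call begins. There is no depth.
- robot.close_job(): hands the job in; it is judged then, once.
The state is a dict: "t": time; "q": joint angles; "dq": joint speeds; "joint_torque": joint torques, N m; "tool_pos": TCP position; "orientation": TCP orientation; "force": force on the tool from outside, world axes, zero at the start; "wrist_torque": the same for the moment, N m; "opening": finger opening in m; "gripper_force": force on a finger pad.
Only numpy, scipy, OpenCV 4.12 (cv2) and the standard library are available. Lean on these libraries where they do the work, as an engineer would, in place of code of your own. Each camera call takes 0.05 s, during which the arm holds its last target. There are 200 camera calls.

### The job

The green circuit-board panel in the inspection jig is held by only one of its two clamps. Take the T-handled square key from the driver stand, push its tip down into the square recess of the clamp that is swung off the panel, and with the key turn that clamp clockwise (seen from above) up to its stop, so that its finger points straight over the panel. Then put the key back upright in its hole in the stand, down to its collar, and leave the panel, the locked clamp, the other drivers and the loose things on the table where they are.

Things in the scene. Friction and masses are not known exactly. Their poses are not given: they have to be found in the camera images.
- key: T-handled square key standing upright in a stand hole. Origin at the centre of its lower end, z up the shank. On top a black plastic bar handle: 70 mm long (key x), 14 thick (y), 20 high (76 to 96 mm above the origin). Round steel collar 28 mm wide from 38 to 43 mm, resting on the stand's top (origin then 8 mm above the table). Steel shank 12 mm square. About 0.14 kg
- key_tip (a point): centre of the key's lower end (same point and axes as key). The lowest 6 mm taper, from 7 mm square at the end to the full 12 mm square. Two flats of the square face along the bar handle (key x), so the shank repeats every 90 degrees about z
- stand: fixed painted grey block 60 x 200 x 46 mm with three round vertical holes 19.5 mm wide, 42 mm deep, in a row along its y. Origin at the centre of its underside. Each hole holds a driver; the key and the two other drivers stand in any order
- stand_hole0 (a point): mouth of the stand hole at stand y = -65 mm, on its top face, 46 mm above the table
- stand_hole1 (a point): mouth of the stand's middle hole
- stand_hole2 (a point): mouth of the stand hole at stand y = +65 mm
- screwdriver: another driver in the stand, not needed: round tapered black handle 27 mm wide, top 108 mm above its lower end (origin)
- nut_driver: another driver in the stand, not needed: flat round black handle 32 mm wide, top 94 mm above its lower end (origin)
- jig: fixed black base plate 200 (x) x 280 (y) x 12 mm; origin at the centre of its underside. A low cross bar along y at x = +58 mm carries the two clamps at y = +70 and -70 mm, in either order; the panel lies on its -x side
- recess_a (a point): the OPEN clamp, to be locked: mouth centre of the square recess in the top of its black star knob (41 mm wide), 58 mm above the table. z up; x along its aluminium finger (14 mm wide, 8 thick, tip 45 mm from the axis). Recess 13.6 mm square, 16 mm deep, flat floor; two sides face along x, so it repeats every 90 degrees. The key has about 8 degrees of play either way in it
- clamp_a (a joint): angle of the open clamp about the recess axis; grows turning clockwise seen from above. Starts at 0 to 0.2 rad (finger off the panel), stop at 1.25 rad (finger square over the panel's edge). Turns stiffly (0.08 N m), stays where it is left, does not rise or sink
- recess_b (a point): the same point on the other clamp, which is already locked (finger over the panel)
- clamp_b (a joint): angle of the locked clamp, 1.2 to 1.25 rad at the start; leave it
- panel: loose green circuit-board panel 100 x 200 x 4 mm lying on the jig's ledges, top 32 mm above the table, origin at the centre of its underside; the clamp fingers pass 2 mm above it
- lens: loose black lens barrel, 36 mm wide, 45 mm high, standing between the jig and the stand; origin under its centre
- reel: loose white component reel lying flat, 130 mm wide, 12 mm high
- bottle: loose clear bottle 54 mm wide, 125 mm high
- tweezers: loose steel tweezers lying flat, 120 mm long
- loupe: loose black magnifier 42 mm wide, 28 mm high
Things that resemble listed ones, but are neither listed nor needed, are in the scene too. Leave any blue or pink look-alike of the key alone.

How it is judged:
On the way, in this order (a step that is already met when the one before it is completed fails the run):
1. the key's tip is at least 9 mm down in the recess of the open clamp, before the clamp has been turned (below 0.4 rad) (horizontal distance between key_tip and recess_a below 0.004 m and z of key_tip in the frame of recess_a below -0.009 m and value of joint clamp_a below 0.4 rad), for 0.2 s.
2. with the key still at least 6 mm in the recess, the clamp is turned up to its stop (beyond 1.12 rad of 1.25) (horizontal distance between key_tip and recess_a below 0.004 m and z of key_tip in the frame of recess_a below -0.006 m and value of joint clamp_a above 1.12 rad), for 0.1 s.
At the end, for the whole second after the job is handed in: The clamp that was open is beyond 1.12 rad (stop at 1.25), the other clamp still beyond 1.1 rad; the square key stands released, at rest, upright within 7 degrees in a hole of the stand, its tip within 6 mm of the hole axis and at most 12 mm above the stand underside (8 mm when its collar rests) (value of joint clamp_a above 1.12 rad and value of joint clamp_b above 1.1 rad and (horizontal distance between key_tip and stand_hole0 below 0.006 m or horizontal distance between key_tip and stand_hole1 below 0.006 m or horizontal distance between key_tip and stand_hole2 below 0.006 m) and z of key_tip in the frame of stand below 0.012 m and angle between key's own z axis and vertical below 0.12 rad and linear speed of key below 0.02 m/s); the robot touches nothing.
It fails at once if the locked clamp is turned back (below 1.05 rad) (value of joint clamp_b below 1.05 rad).
It fails at once if the panel is shifted by more than 8 mm (distance of panel from where it was at the start of the episode above 0.008 m).
It fails at once if another driver is moved by more than 20 mm (distance of any of screwdriver, nut_driver from where it was at the start of the episode above 0.02 m).
It fails at once if a loose thing on the table is moved by more than 30 mm (distance of any of lens, reel, bottle, tweezers, loupe from where it was at the start of the episode above 0.03 m).
It also fails if it takes over 64 s, if anything falls off the work surface, if the arm or the gripper's body presses on something with over 40 N, if the wrist force passes 120 N, or if a joint passes its speed limit or range.

## Working session

There is one attempt and no reset: what is moved stays moved. The work goes in short steps, Python scripts to look and compute and a tool call to move; the robot and the scene stay as the last step left them, time stands still between calls to the robot, and variables do not carry over. Pictures are saved under pics/ and viewed, at most 13 in all, crops included, and the job is handed in when it is done.

Besides the shell and the picture viewer there is one more tool, called after "Request:" by a JSON object that holds its "method" and its "body", one argument or row to a line. jog_arm: Moves the arm, as the interface text tells. Its arguments: {"type":"object","properties":{"rows":{"type":"array"},"hand":{"type":"number"},"squeeze":{"type":"number"}},"required":["rows"]}

```bash
mkdir -p pics
cat > h.py <<'E'
import numpy as np, cv2
from plant import robot, imaging
def cam(n):
    c=imaging.read_camera(n); f=c["frame"].shape[0]/2/np.tan(np.radians(c["vertical_fov"])/2)
    return dict(im=c["frame"],f=f,cx=c["cx"],cy=c["cy"],R=np.array(c["R"]),t=np.array(c["t"]))
def ray(c,u,v):
    o=-c["R"].T@c["t"]; d=c["R"].T@np.array([(u-c["cx"])/c["f"],(v-c["cy"])/c["f"],1.]); return o,d
def onz(c,u,v,z):
    o,d=ray(c,u,v); return (o+d*(z-o[2])/d[2])[:2]
def proj(c,X):
    p=c["R"]@np.array(X)+c["t"]; return p[:2]/p[2]*c["f"]+[c["cx"],c["cy"]]
def save(c,n): cv2.imwrite("pics/"+n+".png",c["im"][...,::-1])
E
python3 - <<'E'
from h import *
for n in("top","side"):
    c=cam(n); save(c,n+"0"); print(n,c["f"],c["R"].round(3).tolist(),c["t"].round(3),-c["R"].T@c["t"])
E
```

```text
top 537.7400223000249 [[0.004, -1.0, -0.003], [-0.996, -0.004, -0.086], [0.086, 0.003, -0.996]] [-0.02   0.582  1.862] [ 0.42098013 -0.02374526  1.90466776]
side 426.6952014262087 [[0.927, -0.375, 0.004], [-0.286, -0.713, -0.64], [0.243, 0.592, -0.768]] [-0.555  0.187  1.072] [ 0.30730084 -0.70966971  0.94476141]
```

View pics/top0.png

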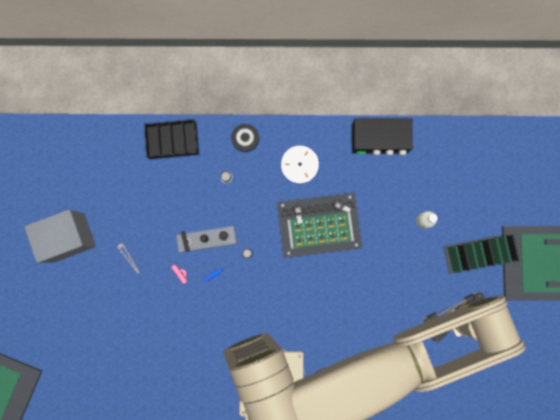

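View pics/side0.png

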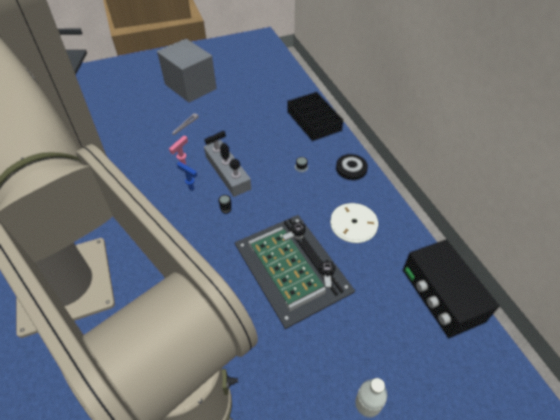

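Top view: the stand is at about (206,239) with the key's T-bar at (183,241). The jig is at (320,226), with clamps near (298,212) and (340,207). Next I'll zoom in on both views.

Run:
```python
from h import *
a=cv2.imread("pics/top0.png"); b=cv2.imread("pics/side0.png")
t=cv2.resize(a[180:265,165:265],(400,340),interpolation=cv2.INTER_CUBIC); t2=cv2.resize(a[185:265,270:370],(400,320),interpolation=cv2.INTER_CUBIC)
s=cv2.resize(b[120:210,190:290],(400,360)[:2],interpolation=cv2.INTER_CUBIC); s=s[:260]
s2=cv2.resize(b[210:275,270:370],(400,260),interpolation=cv2.INTER_CUBIC)
cv2.imwrite("pics/z.png",np.vstack([np.hstack([t[:320],t2]),np.hstack([s,s2])]))
```

```text
(no output)
```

View pics/z.png

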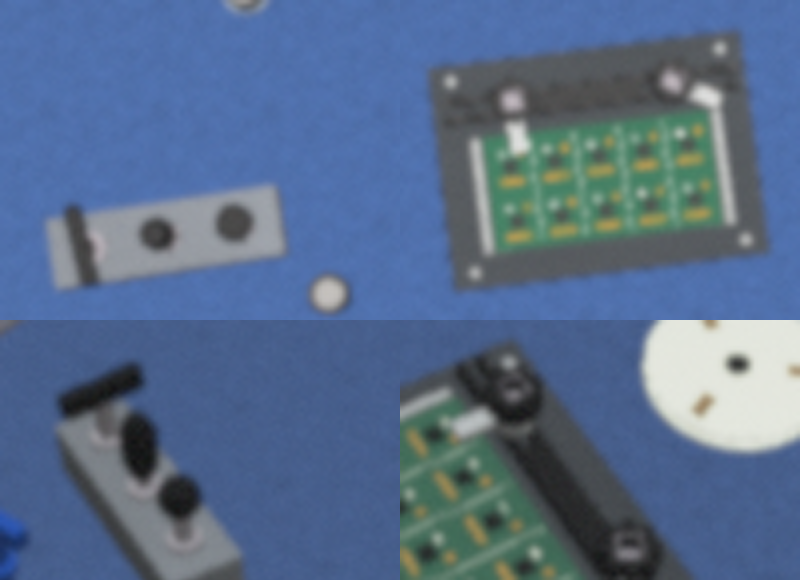

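Run:
```python
from h import *
from scipy.spatial.transform import Rotation as Ro
c=cam("top"); s=robot.read_state(); print(s["tool_pos"],Ro.from_rotvec(s["orientation"]).as_matrix().round(3).tolist(),s["opening"])
T=lambda x,y:(165+x/4,180+y/4); J=lambda x,y:(270+(x-400)/4,185+y/4)
for n,p,z in [("st",T(47,220),.046),("st",T(277,185),.046),("st",T(285,255),.046),("st",T(55,290),.046),("bar",T(72,208),.104),("bar",T(92,284),.104),("knobopen",J(672,82),.058),("knoblock",J(513,100),.058),("fingtip",J(710,97),.042),
 ("hole",J(450,82),.012),("hole",J(720,48),.012),("hole",J(745,240),.012),("hole",J(475,272),.012)]: print(n,onz(c,*p,z).round(4))
w=cam("wrist"); save(w,"w0"); R=Ro.from_rotvec(s["orientation"]).as_matrix()
o=-w["R"].T@w["t"]; print("cam in tool",R.T@(o-s["tool_pos"]),(w["R"]@R).round(3).tolist(),w["f"])
```

```text
[ 0.2639581  -0.53833189  0.21782447] [[0.898, 0.44, -0.001], [0.44, -0.898, 0.001], [0.0, -0.001, -1.0]] 0.09335354735653412
st [0.5107 0.3302]
st [0.5418 0.1316]
st [0.4813 0.124 ]
st [0.4503 0.3221]
bar [0.5181 0.2984]
bar [0.4545 0.2805]
knobopen [ 0.6142 -0.2268]
knoblock [ 0.5981 -0.0896]
fingtip [ 0.6029 -0.2615]
hole [ 0.6183 -0.0355]
hole [ 0.6495 -0.2745]
hole [ 0.4798 -0.2952]
hole [ 0.4507 -0.0581]
cam in tool [ 0.08265705  0.00113371 -0.16596564] [[0.001, 1.0, -0.001], [-0.955, 0.001, -0.297], [-0.297, 0.001, 0.955]] 324.0327902859682
```

Request:
{"method": "jog_arm", "body": {
  "rows": [
    [[1, -0.32, 0], [0, 0, 0]],
    [[1, -0.32, 0], [0, 0, 0]],
    [[1, -0.32, 0], [0, 0, 0]],
    [[1, -0.32, 0], [0, 0, 0]],
    [[1, -0.32, 0], [0, 0, 0]]
  ],
  "hand": 0.1
}}

```text
t: 0.7
tool_pos: [0.4187, -0.3894, 0.2185]
orientation: [-3.058, -0.716, -0.002]
force: [-0.3, 0.2, 0.3]
opening: 0.0573
gripper_force: 0.0
```

Request:
{"method": "jog_arm", "body": {
  "rows": [
    [[1, -0.32, 0], [0, 0, 0]],
    [[1, -0.32, 0], [0, 0, 0]],
    [[1, -0.32, 0], [0, 0, 0]],
    [[1, -0.32, 0], [0, 0, 0]],
    [[1, -0.32, 0], [0, 0, 0]]
  ]
}}

```text
t: 1.2
tool_pos: [0.5695, -0.2441, 0.2182]
orientation: [-3.058, -0.716, -0.001]
force: [-1.0, -0.5, 0.7]
opening: 0.0418
gripper_force: 0.0
```

Request:
{"method": "jog_arm", "body": {
  "rows": [
    [[0.2, -0.05, 0.15], [0, 0, 0]],
    [[0.2, -0.05, 0.15], [0, 0, 0]],
    [[0.2, -0.05, 0.15], [0, 0, 0]],
    [[0.2, -0.05, 0.15], [0, 0, 0]]
  ]
}}

```text
t: 1.6
tool_pos: [0.598, -0.2225, 0.1893]
orientation: [3.06, 0.708, 0.0]
force: [-0.0, 0.7, 0.3]
opening: 0.0419
gripper_force: 0.0
```

Run:
```python
from h import *
s=robot.read_state(); print(s["t"],s["tool_pos"],s["opening"])
w=cam("wrist"); save(w,"w1"); np.save("w1.npy",w,allow_pickle=True); print(proj(w,[.614,-.227,.058]),proj(w,[.598,-.09,.058]))
```

```text
1.6 [ 0.59797575 -0.22248742  0.18927673] 0.041934165846203394
[288.4927656  187.94856549] [144.12507124 137.99826542]
```

View pics/w1.png

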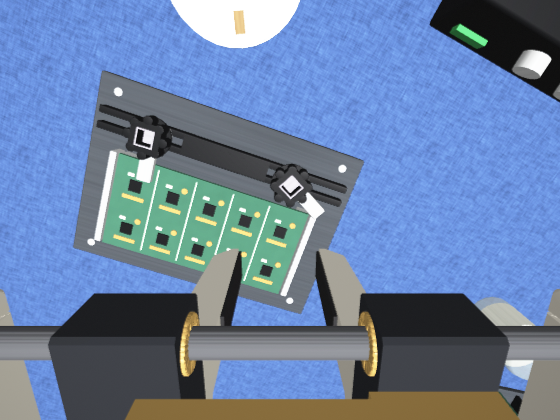

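```bash
cat >> h.py <<'E'
def square(c,u,v,r=14,th=None):
    g=cv2.cvtColor(c["im"],cv2.COLOR_RGB2GRAY); sat=c["im"].max(2).astype(int)-c["im"].min(2)
    u0,v0=int(u)-r,int(v)-r; p=cv2.resize(g[v0:v0+2*r,u0:u0+2*r],None,fx=8,fy=8,interpolation=cv2.INTER_CUBIC); return p,u0,v0
E
python3 - <<'E'
from h import *
c=np.load("w1.npy",allow_pickle=True).item()
p,u0,v0=square(c,291,187); q,a0,b0=square(c,145,138)
cv2.imwrite("pics/z2.png",np.hstack([p,q]))
for n,(im,x,y) in dict(open=(p,u0,v0),lock=(q,a0,b0)).items():
    m=(im>110).astype(np.uint8)
    k,l,st,ce=cv2.connectedComponentsWithStats(m)
    for i in range(1,k):
        if st[i,4]<300: continue
        pts=np.argwhere(l==i)[:,::-1].astype(np.float32); r=cv2.minAreaRect(pts); bx=cv2.boxPoints(r)
        P=np.array([onz(c,x+(a+.5)/8-.5,y+(b+.5)/8-.5,.058) for a,b in bx])
        e=P[1]-P[0]; print(n,st[i],P.mean(0).round(4),np.linalg.norm(e).round(4),np.linalg.norm(P[2]-P[1]).round(4),np.degrees(np.arctan2(e[1],e[0]))%90)
E
```

```text
open [   13    16   203   196 17806] [ 0.6159 -0.2285] 0.0177 0.0177 68.05967336335335
lock [   16    20   177   191 16758] [ 0.5978 -0.0896] 0.0176 0.0187 2.4008897007104566
```

View pics/z2.png

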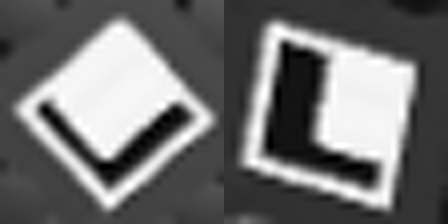

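```bash
cat >> h.py <<'E'
def quad(c,u,v,z,th=110,r=14):
    im,x,y=square(c,u,v,r); k,l,st,ce=cv2.connectedComponentsWithStats((im>th).astype(np.uint8)); i=1+st[1:,4].argmax()
    h=cv2.convexHull(np.argwhere(l==i)[:,::-1].astype(np.int32))
    h=cv2.approxPolyN(h,4,ensure_convex=True) if hasattr(cv2,"approxPolyN") else cv2.approxPolyDP(h,12,True)
    h=h.reshape(-1,2); P=np.array([onz(c,x+(a+.5)/8-.5,y+(b+.5)/8-.5,z) for a,b in h]); E=np.roll(P,-1,0)-P
    return P.mean(0).round(4),np.linalg.norm(E,axis=1).round(4),(np.degrees(np.arctan2(E[:,1],E[:,0]))%90).round(1)
E
python3 - <<'E'
from h import *
c=np.load("w1.npy",allow_pickle=True).item()
print(quad(c,291,187,.058),quad(c,145,138,.058))
for a,b in [((118,92),(342,169)),((91,242),(290,300)),((118,92),(91,242)),((342,169),(290,300))]:
    e=onz(c,*b,.012)-onz(c,*a,.012); print(e,np.degrees(np.arctan2(e[1],e[0]))%90)
E
```

```text
(array([ 0.616 , -0.2285]), array([0.0177, 0.0177, 0.0176, 0.0175]), array([68.3, 67.7, 67.7, 68. ])) (array([ 0.5978, -0.0896]), array([0.0174, 0.0176, 0.0175, 0.0176]), array([9. , 8.4, 9.3, 8.3]))
[ 0.03091959 -0.23831242] 7.392484742523067
[ 0.03224065 -0.23845483] 7.700067665887303
[-0.1687366  -0.02213331] 7.472868856575644
[-0.16741554 -0.02227573] 7.579059443037579
```

Request:
{"method": "jog_arm", "body": {
  "rows": [
    [[0.16, -0.85, -0.15], [0, 0, 0]],
    [[0.16, -0.85, -0.15], [0, 0, 0]],
    [[0.16, -0.85, -0.15], [0, 0, 0]],
    [[0.16, -0.85, -0.15], [0, 0, 0]]
  ]
}}

```text
t: 2.05
tool_pos: [0.5518, -0.0528, 0.2211]
orientation: [3.06, 0.71, 0.005]
force: [-0.1, -0.2, 0.4]
opening: 0.0418
gripper_force: 0.0
```

Request:
{"method": "jog_arm", "body": {
  "rows": [
    [[0.16, -0.85, 0], [0, 0, 0]],
    [[0.16, -0.85, 0], [0, 0, 0]],
    [[0.16, -0.85, 0], [0, 0, 0]],
    [[0.16, -0.85, 0], [0, 0, 0]]
  ]
}}

```text
t: 2.45
tool_pos: [0.5055, 0.1145, 0.2203]
orientation: [-3.06, -0.711, -0.004]
force: [0.1, -0.6, -0.2]
opening: 0.0416
gripper_force: 0.0
```

Request:
{"method": "jog_arm", "body": {
  "rows": [
    [[0.16, -0.85, 0], [0, 0, 0.11]],
    [[0.16, -0.85, 0], [0, 0, 0.11]],
    [[0.16, -0.85, 0], [0, 0, 0.11]],
    [[0.16, -0.85, 0], [0, 0, 0.11]],
    [[0.16, -0.85, 0], [0, 0, 0.11]]
  ]
}}

```text
t: 2.95
tool_pos: [0.4596, 0.2814, 0.22]
orientation: [-3.108, -0.447, -0.003]
force: [0.0, -0.4, 0.2]
opening: 0.0419
gripper_force: 0.0
```

Run:
```python
from h import *
s=robot.read_state(); print(s["t"],s["tool_pos"],s["q"])
w=cam("wrist"); save(w,"w2"); np.save("w2.npy",w,allow_pickle=True); print(proj(w,[.5181,.2984,.104]),proj(w,[.4545,.2805,.104]))
```

```text
2.95 [0.45963003 0.28138689 0.2200444 ] [ 4.53608381e-01 -3.80433713e-02  1.65929686e+00  8.36747478e-04
  1.51794135e+00  1.73861615e+00]
[277.03074137 137.10058321] [276.18995006 211.15937693]
```

View pics/w2.png

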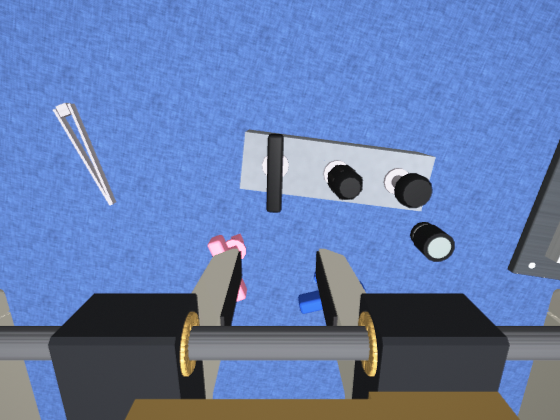

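Run:
```python
from h import *
from scipy.spatial.transform import Rotation as Ro
c=np.load("w2.npy",allow_pickle=True).item()
g=c["im"].max(2); m=(g<80).astype(np.uint8); m[:125]=0;m[222:]=0;m[:,:255]=0;m[:,295:]=0
k,l,st,ce=cv2.connectedComponentsWithStats(m); i=1+st[1:,4].argmax(); print(st[i])
pts=np.argwhere(l==i)[:,::-1]; vt,vb=pts[:,1].min()-.5,pts[:,1].max()+.5
P=[]
for v in range(int(vt)+6,int(vb)-4): 
    r=pts[pts[:,1]==v][:,0]; P.append(onz(c,(r.min()+r.max())/2,v,.104))
P=np.array(P); d=np.linalg.svd(P-P.mean(0))[2][0]; d*=np.sign(d[0]); print("ang",np.degrees(np.arctan2(d[1],d[0])))
A=onz(c,pts[pts[:,1]==pts[:,1].min()][:,0].mean(),vt,.084); B=onz(c,pts[pts[:,1]==pts[:,1].max()][:,0].mean(),vb,.104)
n=np.array([-d[1],d[0]]); off=(P@n).mean()
C=d*((A@d+B@d)/2)+n*off; print(A,B,np.linalg.norm(A-B),"centre",C)
# stand corners
s=robot.read_state(); R=Ro.from_rotvec(s["orientation"]).as_matrix(); print("tool yaw",np.degrees(np.arctan2(R[1,0],R[0,0])))
dl=R.T@(np.array([*C,.075])-s["tool_pos"]); print("shift share",dl/.2, s["tool_pos"])
for a in [(246,131),(434,157),(420,210),(241,188)]: print(onz(c,*a,.046))
```

```text
[ 267  133   17   79 1144]
ang 14.884479455168703
[0.51949403 0.30271685] [0.45362173 0.28232432] 0.06895662031144364 centre [0.48674617 0.29181217]
tool yaw 16.320513426447715
shift share [ 0.14275733 -0.02128986  0.72435531] [0.46027646 0.27961419 0.21981542]
[0.51064495 0.32950907]
[0.5407198  0.13429978]
[0.48311603 0.1247725 ]
[0.45140953 0.31945218]
```

Request:
{"method": "jog_arm", "body": {
  "rows": [
    [[0.143, -0.021, 0], [0, 0, 0]],
    [[0.143, -0.021, 0.25], [0, 0, 0]],
    [[0.143, -0.021, 0.4], [0, 0, 0]],
    [[0.143, -0.021, 0.4], [0, 0, 0]],
    [[0.143, -0.021, 0.4], [0, 0, 0]]
  ]
}}

```text
t: 3.5
tool_pos: [0.4871, 0.2896, 0.1395]
orientation: [3.11, 0.44, -0.0]
force: [0.4, 0.9, 0.6]
opening: 0.0414
gripper_force: 0.0
```

Run:
```python
from h import *
from scipy.spatial.transform import Rotation as Ro
c=cam("wrist"); save(c,"w3"); s=robot.read_state(); R=Ro.from_rotvec(s["orientation"]).as_matrix()
print(s["tool_pos"],R.T@(np.array([.4867,.2915,.075])-s["tool_pos"])/.2,np.degrees(np.arctan2(R[1,0],R[0,0])))
```

```text
[0.487948   0.29031669 0.1409371 ] [-0.00520388 -0.00735938  0.32967441] 16.124947675442503
```

View pics/w3.png

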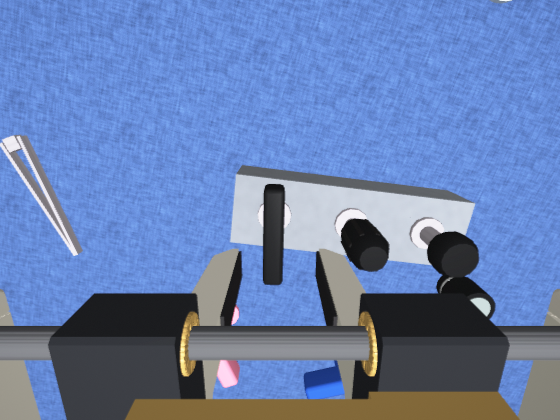

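Request:
{"method": "jog_arm", "body": {
  "rows": [
    [[0, -0.006, 0.15], [0, 0, 0]],
    [[0, -0.006, 0.25], [0, 0, 0]],
    [[0, -0.006, 0.325], [0, 0, 0]],
    [[0, -0.006, 0.325], [0, 0, 0]],
    [[0, -0.006, 0.325], [0, 0, 0]]
  ]
}}

```text
t: 4.05
tool_pos: [0.4871, 0.2924, 0.0752]
orientation: [-3.11, -0.443, -0.003]
force: [-0.2, 0.8, 0.0]
opening: 0.0417
gripper_force: 0.0
```

Request:
{"method": "jog_arm", "body": {
  "rows": [
    [[0, 0, 0], [0, 0, 0]],
    [[0, 0, 0], [0, 0, 0]],
    [[0, 0, 0], [0, 0, 0]],
    [[0, 0, 0], [0, 0, 0]],
    [[0, 0, 0], [0, 0, 0]]
  ],
  "hand": 1,
  "squeeze": 20
}}

```text
t: 4.55
tool_pos: [0.4863, 0.2924, 0.074]
orientation: [-3.11, -0.443, -0.001]
force: [-0.6, 0.4, 3.0]
opening: 0.0138
gripper_force: 20.0
```

Request:
{"method": "jog_arm", "body": {
  "rows": [
    [[0, 0, 0], [0, 0, 0]],
    [[0, 0, 0], [0, 0, 0]],
    [[0, 0, 0], [0, 0, 0]],
    [[0, 0, 0], [0, 0, 0]],
    [[0, 0, 0], [0, 0, 0]]
  ],
  "squeeze": 55
}}

```text
t: 5.05
tool_pos: [0.4864, 0.2924, 0.074]
orientation: [-3.11, -0.443, -0.001]
force: [-0.1, -0.3, 5.3]
opening: 0.0137
gripper_force: 55.0
```

Request:
{"method": "jog_arm", "body": {
  "rows": [
    [[0, 0, -0.1], [0, 0, 0]],
    [[0, 0, -0.25], [0, 0, 0]],
    [[0, 0, -0.5], [0, 0, 0]],
    [[0, 0, -0.75], [0, 0, 0]],
    [[0, 0, -0.75], [0, 0, 0]]
  ]
}}

```text
t: 5.55
tool_pos: [0.4895, 0.2939, 0.232]
orientation: [-3.106, -0.443, -0.018]
force: [1.2, 0.0, -1.1]
opening: 0.0137
gripper_force: 55.0
```

Run:
```python
from h import *
c=cam("wrist"); save(c,"w4"); c2=cam("side"); save(c2,"s4"); s=robot.read_state(); np.save("w4.npy",c,allow_pickle=True); print(s["tool_pos"],s["opening"],proj(c,np.array(s["tool_pos"])-[0,0,.0665]))
```

```text
[0.48675086 0.29247879 0.22462281] 0.013570773642482905 [277.36694787 225.41244494]
```

View pics/w4.png

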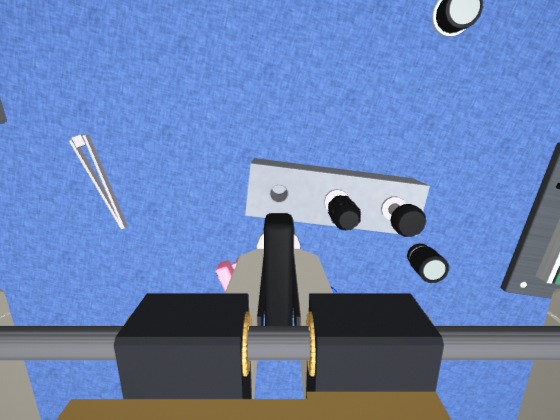

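Run:
```python
from h import *
from scipy.spatial.transform import Rotation as Ro
c=np.load("w4.npy",allow_pickle=True).item(); s=robot.read_state(); R=Ro.from_rotvec(s["orientation"]).as_matrix(); p=np.array(s["tool_pos"])
g=c["im"].max(2); col=g[200:240,274:284].mean(1); print(col.round().astype(int))
v=200+np.argmax(col<90)-.5
for z in(.0095,.0295):
  print(v,z,R.T@(np.array([*onz(c,279,v,p[2]+z),p[2]+z])-p))
print(p,R.round(3).tolist(),s["force"])
P=np.array([.616,-.2285,p[2]]); print("delta tool share",R.T@(P-p)/.2)
```

```text
[108 148 204 220 222 222 222 221 221 221 222 222 211  61  19  20  20  20
  20  20  21  21  22  26  30  34  37  40  43  47  51  53  53  53  53  53
  52  52  52  52]
212.5 0.0095 [ 0.03376885  0.00115499 -0.00942285]
212.5 0.0295 [ 0.03990301  0.00112096 -0.0294088 ]
[0.48675086 0.29247879 0.22462281] [[0.96, 0.279, 0.002], [0.279, -0.96, 0.001], [0.002, -0.0, -1.0]] [-0.78210292 -0.36047144 -2.63150313]
delta tool share [-1.06853731e-01  2.68173207e+00 -1.14983843e-03]
```

Request:
{"method": "jog_arm", "body": {
  "rows": [
    [[-0.02, 0.2, 0], [0, 0, 0]],
    [[-0.04, 0.4, 0], [0, 0, 0]],
    [[-0.06, 0.6, 0], [0, 0, 0]],
    [[-0.07, 0.8, 0], [0, 0, 0]],
    [[-0.08, 0.95, 0], [0, 0, 0]]
  ]
}}

```text
t: 6.15
tool_pos: [0.5224, 0.1029, 0.2203]
orientation: [3.11, 0.442, -0.008]
force: [0.7, 0.9, -1.9]
opening: 0.0134
gripper_force: 55.0
```

Request:
{"method": "jog_arm", "body": {
  "rows": [
    [[-0.02, 0.2, 0], [0, 0, 0]],
    [[-0.04, 0.4, 0], [0, 0, 0]],
    [[-0.06, 0.6, 0], [0, 0, 0]],
    [[-0.07, 0.8, 0], [0, 0, 0]],
    [[-0.08, 0.95, 0], [0, 0, 0]]
  ]
}}

```text
t: 6.65
tool_pos: [0.56, -0.0837, 0.2202]
orientation: [-3.109, -0.441, 0.008]
force: [1.3, 1.5, -0.9]
opening: 0.0136
gripper_force: 55.0
```

Request:
{"method": "jog_arm", "body": {
  "rows": [
    [[-0.02, 0.2, 0], [0, 0, -0.09]],
    [[-0.04, 0.4, 0], [0, 0, -0.18]],
    [[-0.06, 0.6, 0], [0, 0, -0.27]],
    [[-0.07, 0.8, 0.1], [0, 0, -0.36]],
    [[-0.08, 0.95, 0.2], [0, 0, -0.45]]
  ]
}}

```text
t: 7.15
tool_pos: [0.5982, -0.2705, 0.1803]
orientation: [-2.759, -1.497, 0.003]
force: [0.5, 0.5, -1.7]
opening: 0.0142
gripper_force: 55.0
```

Request:
{"method": "jog_arm", "body": {
  "rows": [
    [[0, 0, 0.1], [0, 0, -0.09]],
    [[0, 0, 0.1], [0, 0, -0.13]],
    [[0, 0, 0.1], [0, 0, -0.13]],
    [[0, 0, 0.1], [0, 0, -0.13]],
    [[0, 0, 0.1], [0, 0, -0.13]]
  ]
}}

```text
t: 7.65
tool_pos: [0.5991, -0.2682, 0.1634]
orientation: [-2.599, -1.764, 0.0]
force: [-0.4, 0.2, -2.2]
opening: 0.0139
gripper_force: 55.0
```

```bash
cat >> h.py <<'E'
from scipy.spatial.transform import Rotation as Ro
def st():
    s=robot.read_state(); R=Ro.from_rotvec(s["orientation"]).as_matrix(); return s,np.array(s["tool_pos"]),R
E
python3 - <<'E'
from h import *
c=cam("wrist"); save(c,"w5"); np.save("w5.npy",c,allow_pickle=True); s,p,R=st()
print(s["t"],p,np.degrees(np.arctan2(R[1,0],R[0,0])),s["q"].round(2) if hasattr(s["q"],"round") else s["q"],proj(c,[.616,-.228,.058]))
E
```

```text
7.7 [ 0.59934525 -0.26825675  0.16378064] 68.36694358300485 [-0.5   0.31  1.38 -0.    1.45 -0.12] [278.37444517 157.77565259]
```

View pics/w5.png

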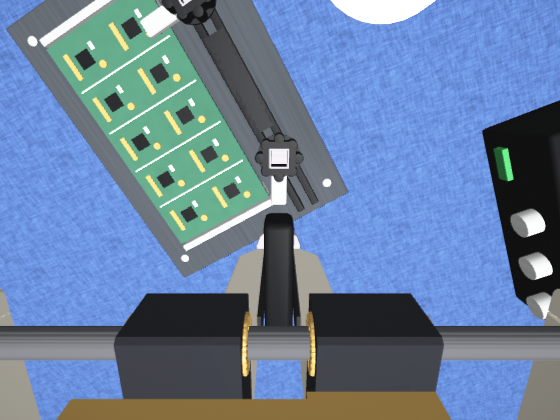

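Run:
```python
from h import *
c=np.load("w5.npy",allow_pickle=True).item(); q=quad(c,279,157,.058); print(q)
s,p,R=st(); print(p,np.degrees(np.arctan2(R[1,0],R[0,0])),R[:,2])
print("recess in tool mm",R.T@(np.array([*q[0],.058])-p)*1e3)
g=c["im"].max(2); i=g[225:250,265:295].astype(float); xs=[np.flatnonzero(r<70).mean()+265 for r in i]; print("bar u",np.mean(xs))
for z in(.0295,): print(R.T@(np.array([*onz(c,np.mean(xs),237,p[2]+z),p[2]+z])-p)*1e3)
col=g[200:240,276:283].mean(1); print(200+np.argmax(col<90)-.5)
```

```text
(array([ 0.616 , -0.2285]), array([0.0174, 0.0175, 0.0178, 0.0174]), array([68.4, 67.9, 68.1, 66.6]))
[ 0.59934525 -0.26825675  0.16378064] 68.36694358300485 [ 2.65692065e-04 -1.51306493e-04 -9.99999953e-01]
recess in tool mm [ 43.10090908   0.79286826 105.77904602]
bar u 277.29203914925654
[ 27.04027404   0.1885297  -29.50109889]
212.5
```

Request:
{"method": "jog_arm", "body": {
  "rows": [
    [[0.12, 0.002, 0], [0, 0, 0]],
    [[0.216, 0.002, 0], [0, 0, 0]],
    [[0.216, 0.002, 0.1], [0, 0, 0]],
    [[0.216, 0.002, 0.16], [0, 0, 0]],
    [[0.216, 0.002, 0.16], [0, 0, 0]]
  ]
}}

```text
t: 8.2
tool_pos: [0.614, -0.2273, 0.1289]
orientation: [-2.595, -1.765, 0.004]
force: [-0.5, -0.4, -1.3]
opening: 0.0134
gripper_force: 55.0
```

Request:
{"method": "jog_arm", "body": {
  "rows": [
    [[0, 0, 0.01], [0, 0, 0]],
    [[0, 0, 0.02], [0, 0, 0]],
    [[0, 0, 0.03], [0, 0, 0]],
    [[0, 0, 0.04], [0, 0, 0]],
    [[0, 0, 0.04], [0, 0, 0]]
  ]
}}

```text
t: 8.7
tool_pos: [0.6153, -0.2286, 0.1235]
orientation: [-2.598, -1.766, 0.0]
force: [0.2, -0.0, -1.8]
opening: 0.0134
gripper_force: 55.0
```

Request:
{"method": "jog_arm", "body": {
  "rows": [
    [[0, 0, 0.01], [0, 0, 0]],
    [[0, 0, 0.015], [0, 0, 0]],
    [[0, 0, 0.02], [0, 0, 0]],
    [[0, 0, 0.025], [0, 0, 0]],
    [[0, 0, 0.025], [0, 0, 0]]
  ]
}}

```text
t: 9.2
tool_pos: [0.6158, -0.2282, 0.1188]
orientation: [2.598, 1.766, 0.001]
force: [0.5, 1.5, -0.5]
opening: 0.0133
gripper_force: 55.0
```

Request:
{"method": "jog_arm", "body": {
  "rows": [
    [[0, 0, 0.01], [0, 0, 0]],
    [[0, 0, 0.015], [0, 0, 0]],
    [[0, 0, 0.02], [0, 0, 0]],
    [[0, 0, 0.025], [0, 0, 0]],
    [[0, 0, 0.025], [0, 0, 0]]
  ]
}}

```text
t: 9.7
tool_pos: [0.6155, -0.2281, 0.1134]
orientation: [-2.598, -1.766, -0.0]
force: [1.4, 4.0, -1.1]
opening: 0.0138
gripper_force: 55.0
```

Request:
{"method": "jog_arm", "body": {
  "rows": [
    [[0.003, 0, 0.005], [0, 0, 0]],
    [[0.003, 0, 0.01], [0, 0, 0]],
    [[0.003, 0, 0.01], [0, 0, 0]],
    [[0.003, 0, 0.01], [0, 0, 0]],
    [[0.003, 0, 0.01], [0, 0, 0]]
  ]
}}

```text
t: 10.2
tool_pos: [0.6156, -0.2279, 0.1114]
orientation: [-2.598, -1.766, 0.0]
force: [1.9, 3.5, -1.5]
opening: 0.0133
gripper_force: 55.0
```

Request:
{"method": "jog_arm", "body": {
  "rows": [
    [[0, 0, 0], [0, 0, 0.05]],
    [[0, 0, 0], [0, 0, 0.1]],
    [[0, 0, 0], [0, 0, 0.15]],
    [[0, 0, 0], [0, 0, 0.2]],
    [[0, 0, 0], [0, 0, 0.25]]
  ]
}}

```text
t: 10.7
tool_pos: [0.6158, -0.2277, 0.1115]
orientation: [-2.894, -1.221, -0.001]
force: [2.6, 5.0, -1.8]
opening: 0.0137
gripper_force: 55.0
```

Run:
```python
from h import *
s,p,R=st(); print(p,np.degrees(np.arctan2(R[1,0],R[0,0])),R.T@s["force"],s["wrist_torque"])
```

```text
[ 0.6158439  -0.22767165  0.11148504] 45.74035917063155 [ 5.40622294 -1.65567822  1.82681133] [ 1.01650537 -0.76265201  0.10056937]
```

Request:
{"method": "jog_arm", "body": {
  "rows": [
    [[0, 0, 0], [0, 0, 0.06]],
    [[0, 0, 0], [0, 0, 0.12]],
    [[0, 0, 0], [0, 0, 0.18]],
    [[0, 0, 0], [0, 0, 0.24]],
    [[0, 0, 0], [0, 0, 0.3]]
  ]
}}

```text
t: 11.2
tool_pos: [0.6159, -0.2278, 0.1115]
orientation: [-3.1, -0.511, -0.001]
force: [2.6, 3.2, -1.9]
opening: 0.0138
gripper_force: 55.0
```

Request:
{"method": "jog_arm", "body": {
  "rows": [
    [[0, 0, 0], [0, 0, 0.05]],
    [[0, 0, 0], [0, 0, 0.1]],
    [[0, 0, 0], [0, 0, 0.15]],
    [[0, 0, 0], [0, 0, 0.19]],
    [[0, 0, 0], [0, 0, 0.19]]
  ]
}}

```text
t: 11.7
tool_pos: [0.6158, -0.2279, 0.1115]
orientation: [-3.141, -0.048, -0.0]
force: [3.5, 3.5, -2.3]
opening: 0.0135
gripper_force: 55.0
```

Run:
```python
from h import *
s,p,R=st(); print(p,np.degrees(np.arctan2(R[1,0],R[0,0])),R.T@s["force"],s["wrist_torque"])
```

```text
[ 0.61580066 -0.22791401  0.11149475] 1.7633618312344979 [ 3.64975662 -3.41668358  2.26033955] [ 0.89368908 -0.76414095  0.11306046]
```

Request:
{"method": "jog_arm", "body": {
  "rows": [
    [[0, 0, 0], [0, 0, 0.02]],
    [[0, 0, 0], [0, 0, 0.04]],
    [[0, 0, 0], [0, 0, 0.04]]
  ]
}}

```text
t: 12.0
tool_pos: [0.6158, -0.2279, 0.1115]
orientation: [-3.141, 0.047, -0.0]
force: [2.8, 3.2, -3.1]
opening: 0.0135
gripper_force: 55.0
```

Run:
```python
from h import *
s,p,R=st(); print(p,np.degrees(np.arctan2(R[1,0],R[0,0])),R.T@s["force"],s["wrist_torque"])
```

```text
[ 0.61578228 -0.22790883  0.11151915] -1.7084889976444666 [ 2.67534415 -3.27021974  3.14770209] [ 0.82477471 -0.79563728  0.07033057]
```

Request:
{"method": "jog_arm", "body": {
  "rows": [
    [[0, 0, 0], [0, 0, 0.02]],
    [[0, 0, 0], [0, 0, 0.035]],
    [[0, 0, 0], [0, 0, 0.035]]
  ]
}}

```text
t: 12.3
tool_pos: [0.6157, -0.2279, 0.1115]
orientation: [-3.139, 0.134, -0.0]
force: [3.8, 2.8, -4.1]
opening: 0.0134
gripper_force: 55.0
```

Run:
```python
from h import *
s,p,R=st(); print(p,np.degrees(np.arctan2(R[1,0],R[0,0])),s["opening"],s["wrist_torque"])
w=cam("wrist"); a=cam("side"); save(w,"w6"); save(a,"s6")
b=a["im"][200:310,240:360,::-1]; b=cv2.resize(b,(458,420),interpolation=cv2.INTER_CUBIC); cv2.imwrite("pics/c6.png",np.hstack([w["im"][:,110:450,::-1],b]))
```

```text
[ 0.61574382 -0.2278831   0.11151518] -4.895478337043065 0.013449946352779003 [ 0.77825099 -0.87217602  0.09963009]
```

View pics/c6.png

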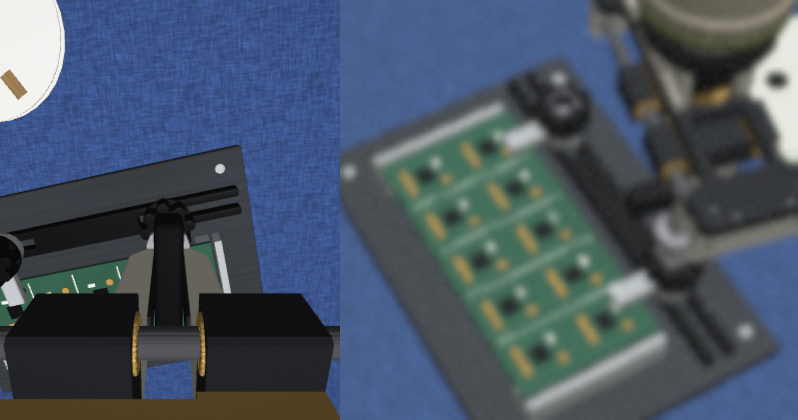

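Run:
```python
from h import *
c=cam("side"); im=c["im"].astype(int); m=((im.min(2)>140)&(im.max(2)-im.min(2)<40)).astype(np.uint8); m[:200]=0;m[310:]=0;m[:,:240]=0;m[:,345:]=0
k,l,stt,ce=cv2.connectedComponentsWithStats(m)
K={0:np.array([.5978,-.0896]),1:np.array([.616,-.2285])}
for i in range(1,k):
    if stt[i,4]<25: continue
    pts=np.argwhere(l==i)[:,::-1]; P=np.array([onz(c,u,v,.042) for u,v in pts])
    for j in K:
        d=P.mean(0)-K[j]
        if np.linalg.norm(d)<.05:
            print(j,stt[i],P.mean(0).round(4),"angle from knob",np.degrees(np.arctan2(d[1],d[0]))%360,np.linalg.norm(d))
```

```text
0 [283 233  10   6  42] [ 0.5659 -0.0939] angle from knob 187.62836085252485 0.03217203784805304
1 [310 272  11   8  54] [ 0.5831 -0.2312] angle from knob 184.63455568107037 0.032984594940060445
```

The finger now reads about 185–187°, and the stop is at 187.5°, so the clamp is at its stop. I'll relax the turn within the key's play and lift out.

Request:
{"method": "jog_arm", "body": {
  "rows": [
    [[0, 0, 0], [0, 0, -0.05]],
    [[0, 0, 0], [0, 0, -0.05]],
    [[0, 0, -0.05], [0, 0, -0.05]],
    [[0, 0, -0.1], [0, 0, -0.05]],
    [[0, 0, -0.2], [0, 0, -0.05]]
  ]
}}

```text
t: 12.95
tool_pos: [0.6141, -0.2283, 0.1509]
orientation: [-3.141, 0.015, 0.006]
force: [-0.1, 0.3, -1.4]
opening: 0.0141
gripper_force: 55.0
```

Request:
{"method": "jog_arm", "body": {
  "rows": [
    [[0, 0, -0.1], [0, 0, 0]],
    [[0, 0, -0.2], [0, 0, 0]],
    [[0, 0, -0.38], [0, 0, 0]],
    [[0, 0, -0.38], [0, 0, 0]],
    [[0, 0, -0.38], [0, 0, 0]]
  ]
}}

```text
t: 13.45
tool_pos: [0.6161, -0.2289, 0.2295]
orientation: [3.139, -0.014, 0.004]
force: [-0.7, -0.5, -1.8]
opening: 0.0138
gripper_force: 55.0
```

Run:
```python
from h import *
c=cam("wrist"); save(c,"w7"); s,p,R=st(); print(s["t"],p,np.degrees(np.arctan2(R[1,0],R[0,0])),s["opening"],s["wrist_torque"])
# bar direction in tool
g=c["im"].max(2); P=[]
for v in range(220,290):
    r=np.flatnonzero(g[v,262:296]<70)+262
    if len(r)>5: P.append([v,r.min(),r.max()])
P=np.array(P); print(P[::12].tolist())
print("hole delta share",R.T@(np.array([.4867,.2922,p[2]])-p)/.2)
```

```text
13.5 [ 0.61529102 -0.22836816  0.22751476] -0.4942309247722697 0.013496508778801692 [ 0.07740009  0.04072734 -0.01508521]
[[220, 264, 292], [232, 262, 294], [244, 264, 293], [256, 263, 294], [268, 262, 295], [280, 262, 295]]
hole delta share [-6.65382817e-01 -2.59719770e+00 -1.17703925e-03]
```

Request:
{"method": "jog_arm", "body": {
  "rows": [
    [[-0.05, -0.2, 0], [0, 0, 0]],
    [[-0.1, -0.4, 0], [0, 0, 0]],
    [[-0.15, -0.6, 0], [0, 0, 0]],
    [[-0.2, -0.8, 0], [0, 0, 0]],
    [[-0.222, -0.866, 0], [0, 0, 0]]
  ]
}}

```text
t: 14.0
tool_pos: [0.5706, -0.051, 0.2256]
orientation: [-3.14, 0.008, 0.006]
force: [0.5, -0.8, -2.1]
opening: 0.0135
gripper_force: 55.0
```

Request:
{"method": "jog_arm", "body": {
  "rows": [
    [[-0.05, -0.2, 0], [0, 0, 0]],
    [[-0.1, -0.4, 0], [0, 0, 0]],
    [[-0.15, -0.6, 0], [0, 0, 0]],
    [[-0.2, -0.8, 0], [0, 0, 0]],
    [[-0.222, -0.866, 0], [0, 0, 0]]
  ]
}}

```text
t: 14.5
tool_pos: [0.5279, 0.1216, 0.2262]
orientation: [-3.141, 0.009, 0.004]
force: [-0.3, -0.6, -2.6]
opening: 0.0139
gripper_force: 55.0
```

Request:
{"method": "jog_arm", "body": {
  "rows": [
    [[-0.05, -0.2, 0], [0, 0, -0.06]],
    [[-0.1, -0.4, 0], [0, 0, -0.12]],
    [[-0.15, -0.6, 0], [0, 0, -0.184]],
    [[-0.2, -0.8, 0], [0, 0, -0.184]],
    [[-0.222, -0.866, 0], [0, 0, -0.184]]
  ]
}}

```text
t: 15.0
tool_pos: [0.4853, 0.2947, 0.2263]
orientation: [3.11, 0.444, -0.003]
force: [-0.2, -0.4, -1.4]
opening: 0.0134
gripper_force: 55.0
```

Request:
{"method": "jog_arm", "body": {
  "rows": [
    [[0, 0, 0], [0, 0, 0]],
    [[0, 0, 0], [0, 0, 0]],
    [[0, 0, 0], [0, 0, 0]]
  ]
}}

```text
t: 15.3
tool_pos: [0.487, 0.291, 0.2272]
orientation: [3.11, 0.438, -0.001]
force: [-0.4, 0.0, -0.6]
opening: 0.0137
gripper_force: 55.0
```

Run:
```python
from h import *
P=[]
for i in range(3):
    c=cam("wrist"); s,p,R=st(); P.append(p)
save(c,"w8"); p=np.mean(P,0); print(s["t"],p,np.degrees(np.arctan2(R[1,0],R[0,0])))
print("delta share",R.T@(np.array([.4866,.2922,.0745])-p)/.2)
a=c["im"].astype(int); b=cv2.imread("pics/w4.png")[...,::-1].astype(int)
# hole: dark blob on grey stand near (279,192) in both
for n,im in(("now",a),("w4",b)):
    g=im.max(2)[175:212,262:300]; m=(g<150).astype(np.uint8); k,l,q,ce=cv2.connectedComponentsWithStats(m)
    for i in range(1,k):
        if q[i,4]>30: print(n,q[i]+[262,175,0,0,0],(ce[i]+[262,175]).round(1))
```

```text
15.45 [0.48703879 0.29124759 0.22753302] 16.020586183560255
delta share [-0.0008126  -0.00540996  0.76516353]
now [268 186  18  12 143] [276.6 192. ]
w4 [270 190  18  12 141] [278.8 195.7]
```

Run:
```python
from h import *
c=cam("wrist"); s,p,R=st()
b=c["im"][165:215,245:310,::-1]; cv2.imwrite("pics/c9.png",cv2.resize(b,None,fx=8,fy=8,interpolation=cv2.INTER_CUBIC))
for u,v in [(276.5,185.5),(276.5,197.5),(276.5,202.5)]:
    h=onz(c,u,v,.046); print(h,R.T@(np.array([*h,.046])-p)*1e3)
```

```text
[0.49025213 0.29283455] [  3.50944865  -0.2216468  181.69651409]
[0.47716362 0.28907978] [-10.10699071  -0.22899015 181.69499818]
[0.47162193 0.28749   ] [-15.87219598  -0.23209932 181.69435635]
```

View pics/c9.png

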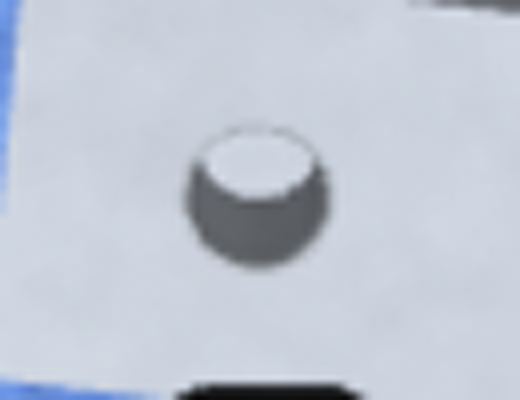

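Request:
{"method": "jog_arm", "body": {
  "rows": [
    [[-0.002, -0.004, 0.15], [0, 0, 0]],
    [[-0.002, -0.004, 0.35], [0, 0, 0]],
    [[-0.002, -0.004, 0.5], [0, 0, 0]],
    [[-0.002, -0.004, 0.53], [0, 0, 0]],
    [[-0.002, -0.004, 0.53], [0, 0, 0]]
  ]
}}

```text
t: 16.0
tool_pos: [0.4852, 0.2926, 0.1209]
orientation: [3.11, 0.44, -0.004]
force: [0.0, -0.4, -1.4]
opening: 0.0136
gripper_force: 55.0
```

Request:
{"method": "jog_arm", "body": {
  "rows": [
    [[0, 0, 0.03], [0, 0, 0]],
    [[0, 0, 0.06], [0, 0, 0]],
    [[0, 0, 0.09], [0, 0, 0]],
    [[0, 0, 0.1], [0, 0, 0]],
    [[0, 0, 0.1], [0, 0, 0]]
  ]
}}

```text
t: 16.5
tool_pos: [0.4856, 0.2932, 0.1013]
orientation: [3.11, 0.441, -0.001]
force: [-0.3, 1.3, -2.3]
opening: 0.0135
gripper_force: 55.0
```

Request:
{"method": "jog_arm", "body": {
  "rows": [
    [[0, 0, 0.03], [0, 0, 0]],
    [[0, 0, 0.06], [0, 0, 0]],
    [[0, 0, 0.09], [0, 0, 0]],
    [[0, 0, 0.12], [0, 0, 0]],
    [[0, 0, 0.125], [0, 0, 0]]
  ]
}}

```text
t: 17.0
tool_pos: [0.4851, 0.2929, 0.0753]
orientation: [3.11, 0.441, -0.003]
force: [-0.1, -0.8, -1.5]
opening: 0.0137
gripper_force: 55.0
```

Request:
{"method": "jog_arm", "body": {
  "rows": [
    [[0, 0, 0.003], [0, 0, 0]],
    [[0, 0, 0.006], [0, 0, 0]],
    [[0, 0, 0.006], [0, 0, 0]]
  ]
}}

```text
t: 17.3
tool_pos: [0.486, 0.2934, 0.0757]
orientation: [-3.11, -0.441, -0.001]
force: [-0.5, -0.2, -1.3]
opening: 0.0135
gripper_force: 55.0
```

Request:
{"method": "jog_arm", "body": {
  "rows": [
    [[0, 0, 0.003], [0, 0, 0]],
    [[0, 0, 0.003], [0, 0, 0]],
    [[0, 0, 0.003], [0, 0, 0]],
    [[0, 0, 0.003], [0, 0, 0]],
    [[0, 0, 0.003], [0, 0, 0]]
  ],
  "hand": 0.1
}}

```text
t: 17.8
tool_pos: [0.4859, 0.2934, 0.075]
orientation: [-3.11, -0.441, -0.0]
force: [-0.4, -0.7, 0.5]
opening: 0.0412
gripper_force: 0.0
```

Request:
{"method": "jog_arm", "body": {
  "rows": [
    [[0, 0, -0.1], [0, 0, 0]],
    [[0, 0, -0.3], [0, 0, 0]],
    [[0, 0, -0.55], [0, 0, 0]],
    [[0, 0, -0.75], [0, 0, 0]],
    [[0, 0, -0.75], [0, 0, 0]]
  ]
}}

```text
t: 18.3
tool_pos: [0.4892, 0.295, 0.233]
orientation: [-3.107, -0.44, -0.018]
force: [0.0, 0.6, 0.4]
opening: 0.0418
gripper_force: 0.0
```

Request:
{"method": "jog_arm", "body": {
  "rows": [
    [[-0.15, 0, 0], [0, 0, 0]],
    [[-0.15, 0, 0], [0, 0, 0]],
    [[-0.15, 0, 0], [0, 0, 0]],
    [[-0.15, 0, 0], [0, 0, 0]],
    [[-0.15, 0, 0], [0, 0, 0]]
  ]
}}

```text
t: 18.8
tool_pos: [0.4575, 0.2851, 0.2247]
orientation: [3.111, 0.44, 0.0]
force: [-0.2, 0.1, -0.0]
opening: 0.0419
gripper_force: 0.0
```

Run:
```python
from h import *
w=cam("wrist"); a=cam("side"); s,p,R=st(); print(s["t"],p,s["opening"],s["force"])
l=cv2.resize(w["im"][100:310,180:460,::-1],(400,300)); r=cv2.resize(a["im"][115:315,190:370,::-1],(400,444),interpolation=cv2.INTER_CUBIC)
o=np.zeros((444,800,3),np.uint8); o[:300,:400]=l; o[:,400:]=r; cv2.imwrite("pics/c10.png",o)
im=a["im"].astype(int); m=((im.min(2)>140)&(im.max(2)-im.min(2)<40)).astype(np.uint8); m[:200]=0;m[310:]=0;m[:,:240]=0;m[:,345:]=0
k,L,q,ce=cv2.connectedComponentsWithStats(m)
for i in range(1,k):
    if q[i,4]>24:
        P=np.array([onz(a,u,v,.042) for v,u in np.argwhere(L==i)]).mean(0)
        for K in((.5978,-.0896),(.616,-.2285)):
            d=P-K
            if np.linalg.norm(d)<.05: print(K,np.degrees(np.arctan2(d[1],d[0]))%360,np.linalg.norm(d))
```

```text
18.9 [0.45741514 0.28504551 0.22472765] 0.04186283248126656 [-0.33125357 -0.12100908  0.35545455]
(0.5978, -0.0896) 186.42084482693707 0.03240254827227457
(0.616, -0.2285) 185.26640953392692 0.032408148084588737
```

View pics/c10.png

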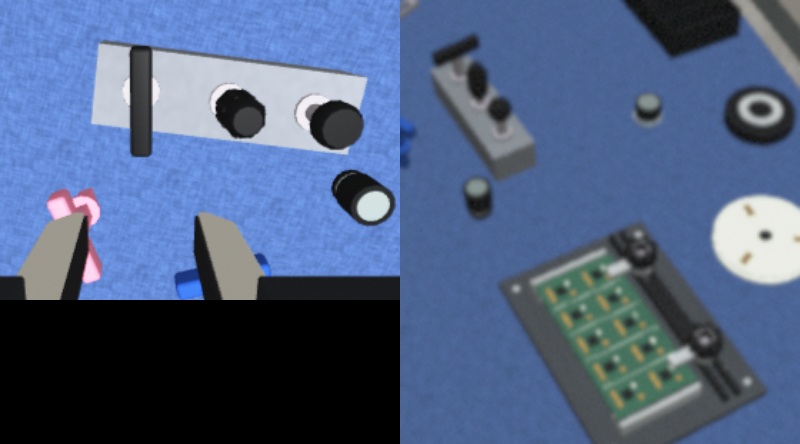

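The picture shows the key upright and seated in its hole, with its bar at (141,100) in the left half. Both clamp fingers are parallel over the panel, at (620,265) and (682,357), and nothing else has moved.

```bash
python3 -c "
from plant import robot
print(robot.close_job())"
```

```text
the job is handed in; nothing more can be done
None
```

I locked the open clamp with the key: its finger measures within about 2–3° of the stop. The key is back upright in its stand hole and I saw nothing else moved; the job is handed in at about 19 s of 64 s, but the hand-in returned no verdict.

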